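Close and latch a circuit-board test fixture

ROBOT

A 6-joint arm with a two-finger parallel gripper is mounted at the origin on the work surface. World frame = base frame: x ahead of the robot, y to its left, z up, the work surface at z = 0. Lengths are in m, angles in rad, forces in N, time in s.
With the tool pointing down it reaches from about 0.425 to 0.95 m from the base axis. Payload 3.5 kg.
Tool frame: the origin (TCP) lies at the very end of the fingers, on their centre line; the grasp point (between the pads) lies 19 mm behind it (ctrl.grip_point_offset is the distance from the TCP to the grasp point, in m); z points along the fingers, y is the line along which they close (so a half turn about z gives the same grasp; the last joint's range is limited). The gripper opens to 85 mm and grips with 20 to 120 N. Pads are 22 mm wide; open, the fingers measure 114 mm over their backs; the gripper's body (76 mm by 85 mm) begins 54 mm behind the grasp point. The pads swing forward as they close: fully open they stand 13 mm farther back than shut.
Start: joints at [1.142, 0.286, 1.577, -0, 1.279, -0.15], TCP at [0.186, 0.649, 0.231] pointing down, gripper open.
Joint ranges: [-2.77, 2.77], [-0.9, 2.22], [0.21, 2.48], [-1.53, 4.67], [0.24, 2.81], [-2.84, 2.84]. Speed limits (rad/s): [2.79, 2.79, 3.14, 3.14, 3.14, 3.14].

INTERFACE

Orientations are given as a unit quaternion [x, y, z, w].
In Python, from plant import telemetry, vision, ctrl gives the robot as it stands.
- The arm moves only by the tool arm_command, never from a script. Its argument "series" is one flat list of numbers, 7 for each row, row after row: the shift along the tool's x, y, z in cm, then the turn, a rotation vector about the tool's x, y, z in degrees, then the closure, from 0 (fully open) to 1 (shut). A call has 1 to 10 rows; each row is the pose to reach, as a shift and turn from the pose commanded when the call began, along the tool's axes at that moment; what a row does not reach only later rows make up. A row lasts 1/12 s, in which the tool goes at most 41.7 mm and 7.16 degrees, less where a joint would pass 70% of its speed; a pose out of reach is approached as far as the arm can. A call with a gripper value outside its range is refused whole. The fingers move at their own pace and stop on an object; "force" is the grip in N (left out, the last holds). Time passes only in rows, so rows that repeat a pose let the fingers close. It gives the time, the measured TCP pose, the force, the opening and the grip force at its end, in the units of the state.
- telemetry.get_state(): the state, without advancing time (a new reading comes with each control period).
- vision.read_camera(name): name is "scene" or "top"; returns a dict with "color" (400x640x3 uint8, blue, green, red), "K" (3x3 intrinsics, pixels), "rvec" (rotation vector, rad) and "tvec" (3), from world to camera coordinates, as OpenCV has them. Camera axes: x right, y down, z forward; pixel columns grow to the right and rows downward; lengths in m; the calibration is good to about 2 mm. A picture is of the moment at which its call begins. There is no depth.
- ctrl.sign_off(): hands the job in; it is judged then, once.
The state is a dict: "time": time; "qpos": joint angles; "dq": joint speeds; "joint_efforts": joint torques, N m; "eef_pos": TCP position; "tcp_rot": TCP orientation; "contact_force": force on the tool from outside, world axes, zero at the start; "wrist_torque": the same for the moment, N m; "opening": opening from 0.0 (shut) to 1.0 (fully open); "finger_force": force on a finger pad.
Only numpy, scipy, OpenCV 4.12 (cv2) and the standard library are available. Lean on these libraries where they do the work, as an engineer would, in place of code of your own. Each camera call takes 0.05 s, during which the arm holds its last target. There are 200 camera calls.

TASK

The test fixture is loaded with a circuit board but its gate (the see-through pressure frame) is still standing open. Tip the gate over from behind with the fingertips and push it down, without slamming it, until it is fully home on the board; only then push the hook latch at the front upright until its nose is fully over the gate's front bar. Only push - do not grip or force anything - keep the fingers off the board, leave it lying in its nest and leave the other things on the bench where they are.

Things in the scene. Friction and masses are not known exactly. Their poses are not given: they have to be found in the camera images.
- fixture: Fixed test fixture: white box 250 mm deep (its x) by 270 mm wide (its y), black top plate 70 mm above the bench, hinge cheeks at the back corners up to 131 mm. Origin: centre of its underside, on the bench. Its x axis points from the front (latch side) to the back (gate hinge side); z up. Its front faces roughly to the robot's right; place and yaw vary.
- gate (a joint): Gate angle (rad): 0 = closed, fully home (at a stop); grows as it opens; starts at 1.65 to 1.95, leaning back past upright (1.57); stop at 2.05. Friction hinge: it stays where it is left; 1 to 7 N at its free edge moves it. In the last 0.06 rad its rods press the board down 4 mm on springs (8 N more); once home it stays home.
- gate_hinge (a point): On the gate's hinge axis (along the fixture's y), middle of the width: fixture x = +0.110, y = 0, 105 mm above the bench. Orientation: that of the gate. The gate is a frame 236 mm wide: black side arms, aluminium front bar along the free edge, a clear plate between, steel push rods hanging from its inner side.
- gate_edge (a point): Middle of the gate's free edge, on the outer face: in the gate's frame 220 mm from the hinge axis along -x and 15 mm to +z (outer side: up when closed, backwards when open). The front bar is 40 mm wide from this edge, 22 mm thick, flat outside: push there. Closed, its outer face lies 120 mm above the bench, the edge at fixture x = -0.110.
- latch (a joint): Latch angle (rad): 0 = upright, fully engaged (stop), nose over the gate's front bar; grows as it leans outward, away from the fixture's front; starts at 0.5 to 0.9; stop at 1.25. It stays where it is left; 2 to 5 N at its top, square to the arm, moves it (let the fingertip rise with it along its arc: a level push can jam). With the gate not home its nose strikes it.
- latch_pivot (a point): On the latch's pivot axis (along the fixture's y): fixture x = -0.140, y = 0, 55 mm above the bench.
- latch_top (a point): Middle of the top end of the latch arm, on its outer face, 90 mm along the arm from the pivot and 6 mm outside it. The arm is a flat steel bar 34 mm wide, 8 mm thick; upright, its top is 145 mm above the bench, its outer face at fixture x = -0.146. Its nose sticks out 44 mm towards the gate, 68 to 76 mm from the pivot. Push on the outer face.
- nest_mid (a point): Middle of the board's seat, fixed to the fixture, 80 mm above the bench, on the fixture's origin axis. The seat is two white sprung rails.
- board: Loose green circuit board 94 x 136 x 3 mm in its nest under the gate, long side along the fixture's y. Origin: centre of its underside.
- bottle: Bystander: clear bottle 52 mm across, 130 mm tall, standing beside the fixture on the side away from the robot. Origin: centre of its underside.
- screwdriver: Bystander: screwdriver lying on the bench in front of the fixture, on the robot's side of the latch. Origin: on its underside; x along the shaft.
- spare_board: Bystander: a second circuit board, 94 x 136 x 3 mm, lying on the bench off the far front corner of the fixture. Origin: centre of its underside.
- parts_cup: Bystander: black cup 60 mm across, 60 mm tall, standing behind the fixture. Origin: centre of its underside.
Not all that is in view belongs to the job. What is shaped like the board but purple is not meant.

How it is judged:
On the way, in this order (a step that is already met when the one before it is completed fails the run):
1. the gate is down, fully home, with the latch still open (value of joint gate below 0.03 rad and value of joint latch above 0.25 rad), for 0.2 s.
2. the latch stands upright over the closed gate (value of joint gate below 0.03 rad and value of joint latch below 0.1 rad), for 0.2 s.
At the end, for the whole second after the job is handed in: Gate joint below 0.03 rad and at rest, latch joint below 0.1 rad, the board still in its nest (within 5 mm of the seat's middle, not raised more than 4 mm, level within 0.06 rad) (all of step 2 and velocity of joint gate between -0.05 and 0.05 rad/s and horizontal distance between board and nest_mid below 0.005 m and z of board in the frame of nest_mid below 0.004 m and angle between board's own z axis and vertical below 0.06 rad); the robot touches nothing.
It fails at once if the gate is slammed (swings shut faster than 2.5 rad/s) (velocity of joint gate below -2.5 rad/s).
It fails at once if the gate or the latch is gripped or forced (more than 60 N from the fingers) (contact force between the fingers and gate above 60 N or contact force between the fingers and latch above 60 N).
It fails at once if the board is touched by the fingers (contact force between the fingers and board above 0.5 N).
It fails at once if the board is lifted or shifted out of its nest (z of board in the frame of nest_mid above 0.01 m or horizontal distance between board and nest_mid above 0.01 m).
It fails at once if a bystander is moved more than 20 mm or tipped over (distance of any of bottle, screwdriver, spare_board, parts_cup from where it was at the start of the episode above 0.02 m or angle between any of bottle, parts_cup's own z axis and vertical above 0.5 rad).
It also fails if it takes over 53 s, if anything falls off the work surface, if the arm or the gripper's body presses on something with over 40 N, if the wrist force passes 120 N, or if a joint passes its speed limit or range.

## Working session

There is one attempt and no reset: what is moved stays moved. The work goes in short steps, Python scripts to look and compute and a tool call to move; the robot and the scene stay as the last step left them, time stands still between calls to the robot, and variables do not carry over. Pictures are saved under pics/ and viewed, at most 10 in all, crops included, and the job is handed in when it is done.

Besides the shell and the picture viewer there is one more tool, called after "Emit:" as name(argument=value, ...), one argument or row to a line, values as JSON. arm_command: Moves the arm, as the interface text tells. Its arguments: {"type":"object","properties":{"series":{"type":"array","items":{"type":"number"}},"force":{"type":"number"}},"required":["series"]}

```bash
mkdir -p pics; python3 - <<'E'
from plant import telemetry, vision, ctrl
import cv2,numpy as np,pickle
d={}
for n in("scene","top"):
    r=vision.read_camera(n); d[n]=r; cv2.imwrite(f"pics/{n}0.png",r["color"])
    R=cv2.Rodrigues(np.array(r["rvec"]))[0]; print(n,r["K"],(-R.T@np.array(r["tvec"]).ravel()).round(3),R.round(2).tolist())
pickle.dump(d,open("cal.pkl","wb"))
print(telemetry.get_state())
E
```

```text
scene [[414.60360124   0.         323.27227478]
 [  0.         414.60360124 200.12575429]
 [  0.           0.           1.        ]] [1.177 0.071 1.015] [[-0.01, 1.0, -0.01], [0.81, -0.0, -0.58], [-0.58, -0.01, -0.81]]
top [[370.38630917   0.         315.62618567]
 [  0.         370.38630917 200.55808776]
 [  0.           0.           1.        ]] [0.394 0.043 1.014] [[0.01, -1.0, -0.01], [-0.98, -0.01, -0.18], [0.18, 0.01, -0.98]]
{'time': 0.1, 'qpos': array([ 1.14199702e+00,  2.87140856e-01,  1.57800746e+00,  1.89172216e-05,
        1.27859621e+00, -1.50005026e-01]), 'dq': array([-0.00038131, -0.00365835, -0.00330489, -0.00136527, -0.0012326 ,
        0.00041452]), 'joint_efforts': array([-2.80450922e-04, -4.07299232e+01, -2.93700349e+01, -1.92220573e-04,
        3.45133791e-03, -1.06708038e-05]), 'eef_pos': array([0.1854834 , 0.64840991, 0.23005549]), 'tcp_rot': array([ 1.38948755e-01,  9.90298988e-01, -1.02861104e-03, -3.15728736e-04]), 'contact_force': array([-0.19805148, -0.57551165,  0.40969462]), 'wrist_torque': array([ 0.04515771,  0.02894979, -0.02532298]), 'finger_force': 0.0, 'opening': 0.995073494221998}
```

View pics/scene0.png

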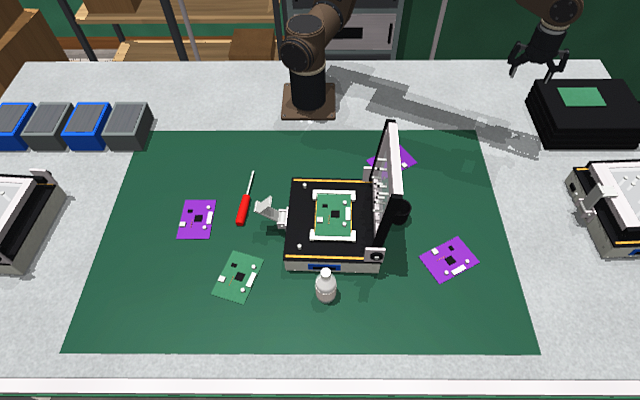

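View pics/top0.png

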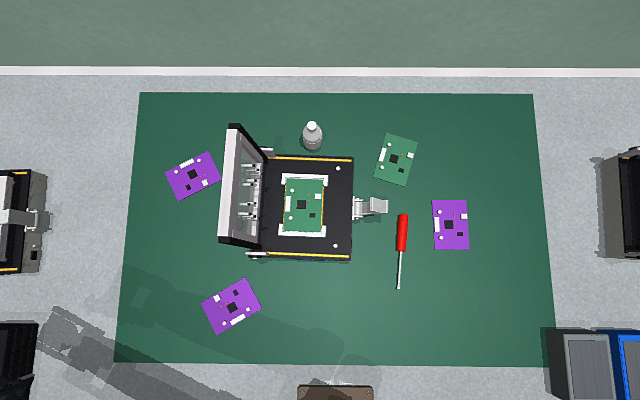

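The scene view shows the loaded fixture at about (335,225), with its gate open on the right at (390,160), the latch at (270,208) and the cup at (400,212). The top view shows the fixture at (305,205), the gate at (240,185), the latch at (370,207), the screwdriver at (402,250), the bottle at (312,135) and the spare board at (395,160).

Possible mix-ups for the wanted fixture are the ones at the edges: scene (10,220), scene (610,200) and top (625,205). None of them holds a board under an open gate in reach, so I choose the one in the middle. Next I check it in a close crop.

```bash
python3 - <<'E'
import cv2,numpy as np
a=cv2.imread("pics/scene0.png")[110:310,240:430]; b=cv2.imread("pics/top0.png")[110:275,205:405]
a=cv2.resize(a,None,fx=3,fy=3,interpolation=2)[:600,:]
cv2.imwrite("pics/c1.png",a)
b=cv2.resize(b,None,fx=3.6,fy=3.6,interpolation=2)
cv2.imwrite("pics/c2.png",b)
E
```

```text
(no output)
```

View pics/c1.png

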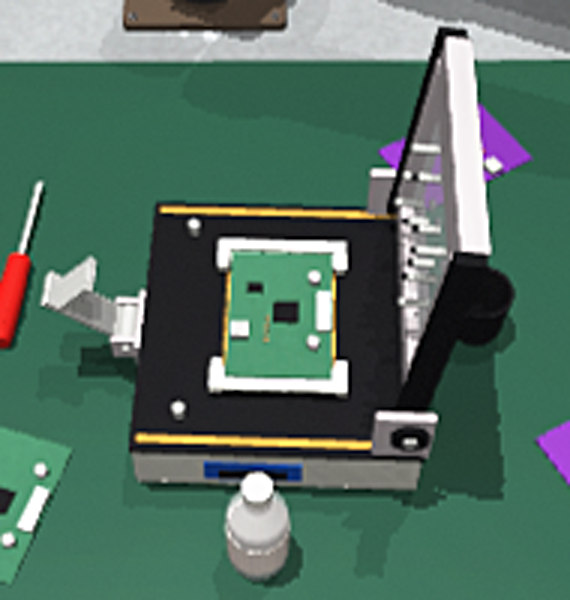

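View pics/c2.png

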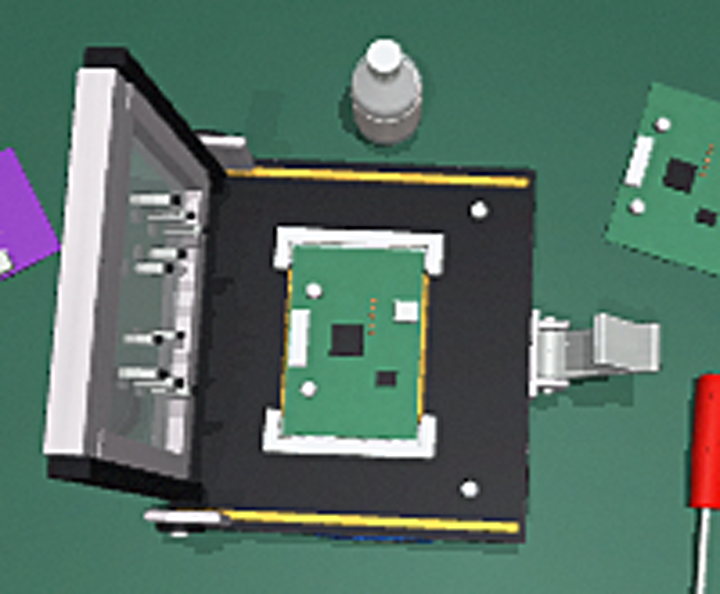

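The crops show the green board in its nest at scene (334,214), under the open gate and with the latch open, so this is the right fixture. I now fit the fixture pose and both joint angles from corners I read off the two crops.

```bash
cat > h.py <<'E'
import cv2,numpy as np,pickle
C=pickle.load(open("cal.pkl","rb"))
def proj(n,P):
    c=C[n]; return cv2.projectPoints(np.array(P,float).reshape(-1,3),np.array(c["rvec"]),np.array(c["tvec"]),c["K"],None)[0].reshape(-1,2)
def fw(p,P):
    x,y,yaw=p[:3]; c,s=np.cos(yaw),np.sin(yaw); P=np.array(P,float).reshape(-1,3)
    return np.c_[x+c*P[:,0]-s*P[:,1],y+s*P[:,0]+c*P[:,1],P[:,2]]
def gate(th,gx,gy,gz):  # gate-frame point -> fixture
    return [.110+gx*np.cos(th)+gz*np.sin(th),gy,.105-gx*np.sin(th)+gz*np.cos(th)]
def latch(ph,lx,ly,lz):
    return [-.140+lx*np.cos(ph)-lz*np.sin(ph),ly,.055+lx*np.sin(ph)+lz*np.cos(ph)]
E
python3 - <<'E'
from h import *
from scipy.optimize import least_squares
T=lambda u,v:(205+u/3.6,110+v/3.6); S=lambda u,v:(240+u/3,110+v/3)
def model(p):
    w=p[5]; th,ph=p[3:5]; g=lambda *a:gate(th,*a); l=lambda *a:latch(ph,*a)
    return [("top",[-.125,-.135,.07],T(534,170)),("top",[-.125,.135,.07],T(524,536)),
    ("scene",[-.125,.135,.07],S(158,205)),("scene",[-.125,-.135,.07],S(133,450)),
    ("top",g(-.22,-w,.015),T(78,68)),("top",g(-.22,w,.015),T(45,455)),
    ("top",g(-.22,-w,-.007),T(116,68)),("top",g(-.22,w,-.007),T(83,457)),
    ("scene",g(-.22,w,.015),S(470,38)),("scene",g(-.22,w,-.007),S(447,35)),
    ("scene",g(-.22,-w,.015),S(490,255)),("scene",g(-.22,-w,-.007),S(457,250)),
    ("top",l(-.006,-.017,.09),T(660,322)),("top",l(-.006,.017,.09),T(658,370)),
    ("scene",l(-.006,.017,.09),S(45,275)),("scene",l(-.006,-.017,.09),S(52,305))]
f=lambda p:np.concatenate([proj(n,fw(p,[P]))[0]-uv for n,P,uv in model(p)])
r=least_squares(f,[.45,.1,1.57,1.75,.7,.1],loss="soft_l1")
p=r.x; print(p.round(4)); 
for m,e in zip(model(p),f(p).reshape(-1,2)): print(m[0],np.round(m[1],3),e.round(1))
np.save("p.npy",p)
th,ph=p[3:5]
for nm,P in dict(edge=gate(th,-.22,0,.015),hinge=[.11,0,.105],edge0=gate(0,-.22,0,.015),ltop=latch(ph,-.006,0,.09),ltop0=latch(0,-.006,0,.09),piv=[-.14,0,.055],nest=[0,0,.08]).items(): print(nm,fw(p,[P])[0].round(4))
E
```

```text
[0.5506 0.0859 1.5401 1.6606 0.8665 0.1063]
top [-0.125 -0.135  0.07 ] [-1.3 -0.6]
top [-0.125  0.135  0.07 ] [-0.9  1. ]
scene [-0.125  0.135  0.07 ] [-1.  -1.3]
scene [-0.125 -0.135  0.07 ] [-1.3 -0.6]
top [ 0.145 -0.106  0.323] [-0.6 -0.8]
top [0.145 0.106 0.323] [-0.8 -0.4]
top [ 0.123 -0.106  0.325] [-0.3 -0.8]
top [0.123 0.106 0.325] [ 0.1 -0.5]
scene [0.145 0.106 0.323] [-0.4 -0.5]
scene [0.123 0.106 0.325] [-1.9 -0.3]
scene [ 0.145 -0.106  0.323] [-0.3 -1.2]
scene [ 0.123 -0.106  0.325] [ 0.2 -0.4]
top [-0.212 -0.017  0.109] [-0.7 -0.4]
top [-0.212  0.017  0.109] [-0.2 -0.1]
scene [-0.212  0.017  0.109] [-0.2 -0.4]
scene [-0.212 -0.017  0.109] [-4.3  0.1]
edge [0.5551 0.2305 0.3228]
hinge [0.554  0.1959 0.105 ]
edge0 [ 0.5473 -0.024   0.12  ]
ltop [ 0.5441 -0.1265  0.1087]
ltop0 [ 0.5462 -0.06    0.145 ]
piv [ 0.5463 -0.054   0.055 ]
nest [0.5506 0.0859 0.08  ]
```

```bash
cat >> h.py <<'E'
from scipy.spatial.transform import Rotation as Ro
p=np.load("p.npy")
def rel(fx,fy,fz,tilt=0):
    """shift (cm) and turn (deg) in present tool axes to fixture-frame TCP, tool x=fixture x, z down"""
    from plant import telemetry
    s=telemetry.get_state(); R=Ro.from_quat(s["tcp_rot"])
    c,n=np.cos(p[2]),np.sin(p[2])
    G=Ro.from_matrix(np.array([[c,n,0],[n,-c,0],[0,0,-1]]))*Ro.from_euler("y",tilt)
    return (R.inv().apply(fw(p,[[fx,fy,fz]])[0]-s["eef_pos"])*100).round(2),np.degrees((R.inv()*G).as_rotvec()).round(2)
def where():
    from plant import telemetry
    s=telemetry.get_state(); d=s["eef_pos"]-np.r_[p[:2],0]; c,n=np.cos(p[2]),np.sin(p[2])
    return np.round([c*d[0]+n*d[1],-n*d[0]+c*d[1],d[2]],4),s["contact_force"].round(1),s["time"],s["opening"]
E
python3 -c "
from h import *
print(rel(.22,0,.297),where())"
```

```text
(array([-45.18, -22.72,  -6.66]), array([-1.200e-01,  6.000e-02,  7.579e+01])) (array([0.551 , 0.3823, 0.2301]), array([-0.2, -0.6,  0.4]), 0.1, 0.995073494221998)
```

Emit:
arm_command(
  series=[-45.2,-22.7,-6.7,0,0,75.8,1,-45.2,-22.7,-6.7,0,0,75.8,1,-45.2,-22.7,-6.7,0,0,75.8,1,-45.2,-22.7,-6.7,0,0,75.8,1,-45.2,-22.7,-6.7,0,0,75.8,1,-45.2,-22.7,-6.7,0,0,75.8,1,-45.2,-22.7,-6.7,0,0,75.8,1,-45.2,-22.7,-6.7,0,0,75.8,1,-45.2,-22.7,-6.7,0,0,75.8,1,-45.2,-22.7,-6.7,0,0,75.8,1],
  force=20,
)

```text
time: 0.93
eef_pos: [0.4905, 0.3674, 0.2858]
tcp_rot: [0.694, 0.72, -0.0, -0.0]
contact_force: [1.0, 0.8, -0.2]
opening: -0.0
finger_force: 0.0
```

```bash
python3 -c "
from h import *
print(rel(.22,0,.297),where())"
```

```text
(array([-6.39,  6.47, -1.12]), array([-0.04,  0.02,  3.81])) (array([0.2795, 0.0688, 0.2858]), array([ 1. ,  0.8, -0.2]), 0.9333, -3.853482786968191e-05)
```

Emit:
arm_command(
  series=[-6.4,6.5,-1.1,0,0,3.8,1,-6.4,6.5,-1.1,0,0,3.8,1,-6.4,6.5,-1.1,0,0,3.8,1,-6.4,6.5,-1.1,0,0,3.8,1,-6.4,6.5,-1.1,0,0,3.8,1],
)

```text
time: 1.35
eef_pos: [0.5568, 0.3079, 0.2962]
tcp_rot: [0.716, 0.698, -0.001, -0.001]
contact_force: [-0.2, 0.7, -0.7]
opening: -0.001
finger_force: 0.0
```

```bash
python3 -c "
from h import *
print(rel(.18,0,.297),where())"
```

```text
(array([-4.2 ,  0.04, -0.08]), array([-0.11, -0.01,  0.31])) (array([0.222 , 0.0006, 0.2962]), array([-0.2,  0.7, -0.7]), 1.35, -0.0007995583877652006)
```

Emit:
arm_command(
  series=[-2.2,0,0,0,0,0.3,1,-3.7,0,0,0,0,0.3,1,-5.2,0,0,0,0,0.3,1,-6.2,0,0,0,0,0.3,1,-7.2,0,0,0,0,0.3,1,-8.2,0,0,0,0,0.3,1,-9.2,0,0,0,0,0.3,1,-10.2,0,0,0,0,0.3,1,-11.2,0,0,0,0,0.3,1,-12.2,0,0,0,0,0.3,1],
)

```text
time: 2.18
eef_pos: [0.5536, 0.1877, 0.2985]
tcp_rot: [0.717, 0.697, 0.002, -0.002]
contact_force: [-1.6, 4.7, 0.8]
opening: -0.004
finger_force: 2.7
```

```bash
python3 -c "
from h import *
print(where())
for th in (1.2,1.0,.8,.6,.45,.3,.2,.1):
  P=gate(th,-.197,0,.015); print(th,rel(P[0]+.011,0,P[2])[0])
from plant import vision
cv2.imwrite('pics/g1.png',vision.read_camera('scene')['color'][60:300,220:480])
"
```

```text
(array([1.019e-01, 1.000e-04, 2.985e-01]), array([-1.6,  4.7,  0.8]), 2.1833, -0.004386399683916159)
1.2 [-3.83  0.    0.42]
1.0 [-7.48 -0.    1.92]
0.8 [-1.076e+01 -1.000e-02  4.110e+00]
0.6 [-13.54  -0.02   6.91]
0.45 [-15.22  -0.02   9.34]
0.3 [-16.53  -0.03  12.  ]
0.2 [-17.17  -0.03  13.87]
0.1 [-17.63  -0.03  15.79]
```

View pics/g1.png

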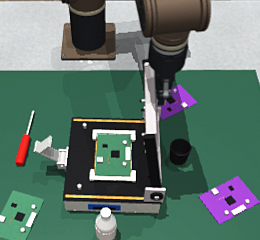

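The picture shows the fingers behind the gate's bar at about (160,80), with the gate now about upright and a contact force of 4.7 N. I continue along the arc.

Emit:
arm_command(
  series=[-1,0,0,0,0,0,1,-2,0,0.1,0,0,0,1,-3,0,0.2,0,0,0,1,-4,0,0.5,0,0,0,1,-5,0,0.8,0,0,0,1,-6,0,1.3,0,0,0,1,-7,0,1.7,0,0,0,1,-8,0,2.2,0,0,0,1,-9,0,2.8,0,0,0,1,-10,0,3.5,0,0,0,1],
)

```text
time: 3.07
eef_pos: [0.5508, 0.0863, 0.2616]
tcp_rot: [0.717, 0.697, 0.001, -0.001]
contact_force: [-0.7, 4.8, -0.0]
opening: -0.001
finger_force: 1.8
```

```bash
python3 -c "
from h import *
print(where())
for th in (.8,.7,.6,.5,.4,.3,.2,.1):
  P=gate(th,-.197,0,.015); print(th,rel(P[0]+.011,0,P[2])[0])
"
```

```text
(array([ 4.000e-04, -2.000e-04,  2.616e-01]), array([-0.7,  4.8, -0. ]), 3.0667, -0.000754578343586534)
0.8 [-0.59 -0.02  0.48]
0.7 [-2.05 -0.02  1.82]
0.6 [-3.36 -0.02  3.29]
0.5 [-4.52 -0.02  4.89]
0.4 [-5.52 -0.02  6.6 ]
0.3 [-6.34 -0.02  8.4 ]
0.2 [-6.97 -0.02 10.26]
0.1 [-7.42 -0.02 12.19]
```

Emit:
arm_command(
  series=[-0.6,0,0.5,0,0,0,1,-1.3,0,1.2,0,0,0,1,-2.0,0,1.9,0,0,0,1,-2.7,0,2.6,0,0,0,1,-3.4,0,3.3,0,0,0,1,-4,0,4.1,0,0,0,1,-4.5,0,4.9,0,0,0,1,-5,0,5.8,0,0,0,1,-5.5,0,6.6,0,0,0,1],
)

```text
time: 3.82
eef_pos: [0.5499, 0.03, 0.1954]
tcp_rot: [0.717, 0.697, -0.0, 0.001]
contact_force: [-1.9, 1.0, 2.8]
opening: 0.001
finger_force: 1.5
```

```bash
python3 -c "
from h import *
print(where())
for th in (.4,.3,.2,.1,0):
  P=gate(th,-.2,0,.015); print(th,rel(P[0]+.011-.01*(.4-th)/.4,0,P[2])[0])
from plant import vision
cv2.imwrite('pics/g2.png',cv2.resize(vision.read_camera('scene')['color'][80:300,240:440],None,fx=2.5,fy=2.5))
"
```

```text
(array([-0.0559, -0.001 ,  0.1954]), array([-1.9,  1. ,  2.8]), 3.8167, 0.0010414250619621406)
0.4 [-0.14 -0.1  -0.13]
0.3 [-1.22 -0.11  1.69]
0.2 [-2.11 -0.11  3.59]
0.1 [-2.8  -0.11  5.55]
0 [-3.3  -0.11  7.54]
```

View pics/g2.png

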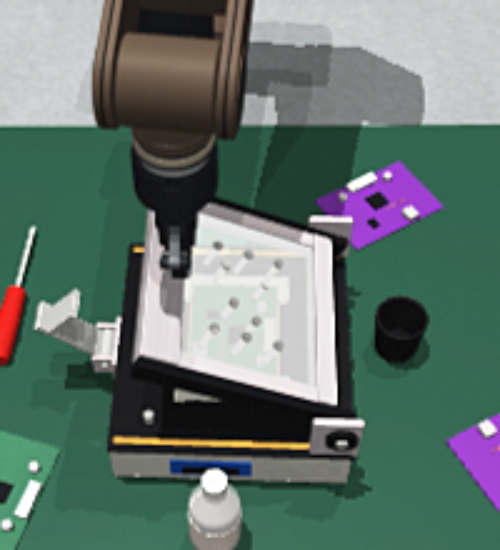

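The gate is now tipped to about 0.4 rad, and the fingertip sits on its front bar at about (178,270). I press on down.

Emit:
arm_command(
  series=[-0.6,0,0.8,0,0,0,1,-1.2,0,1.7,0,0,0,1,-1.7,0,2.6,0,0,0,1,-2.1,0,3.6,0,0,0,1,-2.4,0,4.6,0,0,0,1,-2.8,0,5.5,0,0,0,1,-3.0,0,6.2,0,0,0,1,-3.2,0,6.8,0,0,0,1,-3.2,0,7.2,0,0,0,1,-3.2,0,7.5,0,0,0,1],
)

```text
time: 4.7
eef_pos: [0.5484, -0.0017, 0.1209]
tcp_rot: [0.717, 0.697, -0.001, 0.0]
contact_force: [-2.4, -1.0, 5.8]
opening: -0.002
finger_force: 2.7
```

```bash
python3 -c "
from h import *
print(where())"
```

```text
(array([-0.0876, -0.0004,  0.1209]), array([-2.4, -1. ,  5.8]), 4.7, -0.0017511761651255468)
```

Nearly home; I press a few mm more in small steps and watch the force.

Emit:
arm_command(
  series=[0,0,0.1,0,0,0,1,0,0,0.2,0,0,0,1,0,0,0.3,0,0,0,1,0,0,0.3,0,0,0,1,0,0,0.3,0,0,0,1],
)

```text
time: 5.12
eef_pos: [0.5485, -0.0018, 0.12]
tcp_rot: [0.717, 0.697, -0.001, 0.0]
contact_force: [-6.2, -1.3, 10.9]
opening: 0.003
finger_force: 5.6
```

Emit:
arm_command(
  series=[0,0,0.1,0,0,0,1,0,0,0.2,0,0,0,1,0,0,0.3,0,0,0,1,0,0,0.4,0,0,0,1,0,0,0.4,0,0,0,1,0,0,0.4,0,0,0,1],
)

```text
time: 5.62
eef_pos: [0.5486, -0.0018, 0.1198]
tcp_rot: [0.717, 0.697, -0.002, -0.0]
contact_force: [-14.8, 0.6, 27.6]
opening: -0.001
finger_force: 13.9
```

The gate is on its stop: the face is at 0.120 m and the force has risen to 27 N with almost no movement. I lift off, move in front of the latch, and look.

Emit:
arm_command(
  series=[0,0,-0.8,0,0,0,1,0,0,-4,0,0,0,1,0,0,-8,0,0,0,1,-4,0,-8,0,0,0,1,-8,0,-8,0,0,0,1,-12,0,-8,0,0,0,1,-16,0,-8,0,0,0,1,-17.5,0,-8,0,0,0,1,-17.5,0,-8,0,0,0,1],
)

```text
time: 6.37
eef_pos: [0.5431, -0.1794, 0.1935]
tcp_rot: [0.719, 0.695, -0.001, 0.0]
contact_force: [0.1, -0.2, -1.3]
opening: -0.003
finger_force: 0.0
```

```bash
python3 -c "
from h import *
print(where(),rel(-.262,0,.092))
from plant import vision
a=vision.read_camera('scene')['color'][130:300,220:440];b=vision.read_camera('top')['color'][110:280,220:420]
cv2.imwrite('pics/g3.png',np.hstack([cv2.resize(a,None,fx=1.9,fy=1.9),cv2.resize(b,None,fx=1.9,fy=1.9)]))
"
```

```text
(array([-0.2654, -0.0006,  0.1935]), array([ 0.1, -0.2, -1.3]), 6.3667, -0.002635292530981658) (array([ 0.35, -0.06, 10.15]), array([-0.02,  0.08, -0.19]))
```

View pics/g3.png

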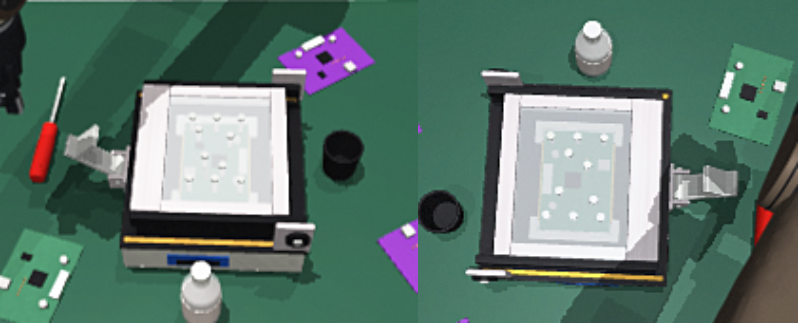

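The gate lies flat and the latch is still leaning out, at (85,150) on the left and (715,180) on the right. The screwdriver handle is almost below the fingers but under 30 mm high, so a tip height of 90 mm clears it.

Emit:
arm_command(
  series=[0.2,0,4,0,0,0,1,0.3,0,8,0,0,0,1,0.4,0,10.1,0,0,0,1,0.4,0,10.1,0,0,0,1,0.4,0,10.1,0,0,0,1],
)

```text
time: 6.88
eef_pos: [0.5429, -0.1698, 0.0918]
tcp_rot: [0.717, 0.697, -0.001, -0.002]
contact_force: [-0.3, 0.6, 0.5]
opening: 0.003
finger_force: 0.0
```

```bash
python3 -c "
from h import *
print(where())
for ph in (.87,.75,.6,.45,.3,.15,0,-.05):
  P=latch(ph,-.006,0,.09); print(ph,rel(P[0]-.011,0,P[2]-.018))
"
```

```text
(array([-2.558e-01, -1.000e-04,  9.180e-02]), array([-0.3,  0.6,  0.5]), 6.8833, 0.002868641495695407)
0.87 (array([ 3.22, -0.  ,  0.14]), array([-0.18, -0.09,  0.19]))
0.75 (array([ 3.91, -0.  , -0.69]), array([-0.18, -0.09,  0.19]))
0.6 (array([ 4.91,  0.  , -1.61]), array([-0.18, -0.09,  0.19]))
0.45 (array([ 6.03,  0.  , -2.36]), array([-0.18, -0.09,  0.19]))
0.3 (array([ 7.25,  0.  , -2.93]), array([-0.18, -0.09,  0.19]))
0.15 (array([ 8.55,  0.01, -3.32]), array([-0.18, -0.09,  0.19]))
0 (array([ 9.89,  0.01, -3.51]), array([-0.18, -0.09,  0.19]))
-0.05 (array([ 1.034e+01,  1.000e-02, -3.530e+00]), array([-0.18, -0.09,  0.19]))
```

Emit:
arm_command(
  series=[1.5,0,0,0,0,0,1,2.5,0,0.1,0,0,0,1,3.2,0,0.1,0,0,0,1,3.6,0,-0.3,0,0,0,1,4.0,0,-0.7,0,0,0,1,4.5,0,-1.2,0,0,0,1,5.0,0,-1.6,0,0,0,1,5.6,0,-2.0,0,0,0,1,6.1,0,-2.4,0,0,0,1],
)

```text
time: 7.63
eef_pos: [0.5461, -0.1109, 0.1182]
tcp_rot: [0.718, 0.696, 0.0, 0.001]
contact_force: [2.3, -3.1, -1.2]
opening: 0.004
finger_force: 1.3
```

```bash
python3 -c "
from h import *
print(where())
for ph in (.45,.3,.15,0,-.05):
  P=latch(ph,-.006,0,.09); print(ph,rel(P[0]-.011,0,P[2]-.018)[0])
"
```

```text
(array([-0.1968, -0.0015,  0.1182]), array([ 2.3, -3.1, -1.2]), 7.6333, 0.0037265963117656155)
0.45 [ 0.13 -0.15  0.28]
0.3 [ 1.35 -0.15 -0.3 ]
0.15 [ 2.64 -0.14 -0.69]
0 [ 3.98 -0.14 -0.88]
-0.05 [ 4.43 -0.14 -0.9 ]
```

Emit:
arm_command(
  series=[0.6,0,0,0,0,0,1,1.3,0,-0.3,0,0,0,1,2.0,0,-0.5,0,0,0,1,2.7,0,-0.7,0,0,0,1,3.2,0,-0.8,0,0,0,1,3.6,0,-0.9,0,0,0,1,3.9,0,-0.9,0,0,0,1,4.1,0,-0.9,0,0,0,1,4.2,0,-0.9,0,0,0,1],
)

```text
time: 8.38
eef_pos: [0.5463, -0.072, 0.1259]
tcp_rot: [0.717, 0.698, -0.003, 0.003]
contact_force: [-0.6, -15.1, -0.3]
opening: 0.001
finger_force: 7.7
```

```bash
python3 -c "
from h import *
print(where())
"
```

```text
(array([-0.158 , -0.0005,  0.1259]), array([ -0.6, -15.1,  -0.3]), 8.3833, 0.001024401300811481)
```

Emit:
arm_command(
  series=[0.2,0,0,0,0,0,1,0.4,0,0,0,0,0,1,0.4,0,0,0,0,0,1,0.4,0,0,0,0,0,1,0.4,0,0,0,0,0,1],
)

```text
time: 8.8
eef_pos: [0.5464, -0.0718, 0.126]
tcp_rot: [0.717, 0.698, -0.006, 0.005]
contact_force: [-1.3, -22.2, -0.8]
opening: 0.003
finger_force: 11.5
```

At the stop: 22 N with no further movement. I back off, rise clear and look.

Emit:
arm_command(
  series=[-1.5,0,0,0,0,0,1,-4,0,0,0,0,0,1,-7,0,-2,0,0,0,1,-9,0,-6,0,0,0,1,-11,0,-9,0,0,0,1,-14,0,-9,0,0,0,1,-14,0,-9,0,0,0,1,-14,0,-9,0,0,0,1],
)

```text
time: 9.47
eef_pos: [0.5418, -0.2048, 0.215]
tcp_rot: [0.718, 0.696, 0.0, -0.002]
contact_force: [0.1, 0.6, -0.4]
opening: -0.002
finger_force: 0.0
```

```bash
python3 -c "
from h import *
print(where())
for n in ('scene','top'): print(n,proj(n,fw(p,[latch(0,-.006,.017,.09),latch(0,-.006,-.017,.09)])).round(1).tolist())
from plant import vision
a=vision.read_camera('scene')['color'][150:280,230:390];b=vision.read_camera('top')['color'][130:260,250:410]
cv2.imwrite('pics/g4.png',np.hstack([cv2.resize(a,None,fx=2.5,fy=2.5,interpolation=2),cv2.resize(b,None,fx=2.5,fy=2.5,interpolation=2)]))
"
```

```text
(array([-2.908e-01, -1.000e-04,  2.150e-01]), array([ 0.1,  0.6, -0.4]), 9.4667, -0.001896340215855999)
scene [[278.0, 193.9], [276.7, 204.5]]
top [[362.3, 209.4], [362.5, 195.3]]
```

View pics/g4.png

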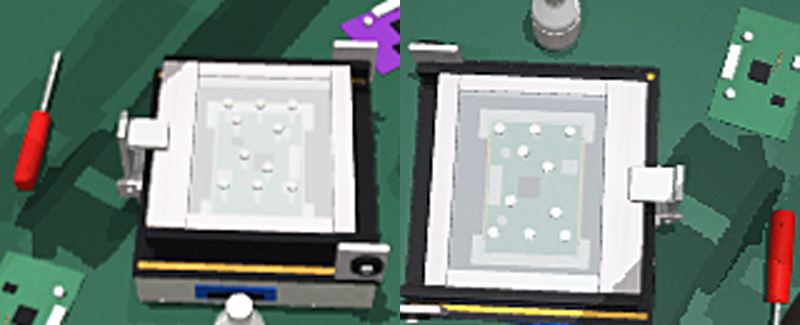

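The latch stands upright with its nose over the front bar, at (150,135) on the left and (655,183) on the right. Its top is where the fit predicts for upright, about (120,110) and (681,198). The gate is flat, and the bystanders in view have not moved.

```bash
python3 -c "
from plant import ctrl
print(ctrl.sign_off())"
```

```text
the job is handed in; nothing more can be done
None
```

The gate is closed and fully home, the latch is upright with its nose over the front bar, and the job was handed in at about 9.6 s of the 53 s; the hand-in returned no verdict.

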